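# Load a sample carrier through an analyser's check flap

## Robot

A 6-joint arm with a two-finger parallel gripper is mounted at the origin on the work surface. World frame = base frame: x ahead of the robot, y to its left, z up, the work surface at z = 0. Lengths are in m, angles in rad, forces in N, time in s.
With the tool pointing down it reaches from about 0.375 to 0.825 m from the base axis. Payload 5.5 kg.
Tool frame: the origin (TCP) lies between the finger pads; the fingertips stand robot.tcp_to_tips ahead of it and the grasp point (between the pads) lies 8 mm behind it (robot.tcp_to_tips is the distance from the TCP to the fingertips, in m); z points along the fingers, y is the direction in which the jaws open and shut (so a half turn about z gives the same grasp; the last joint's range is limited). The gripper opens to 85 mm and grips with 20 to 120 N. Pads are 22 mm wide; open, the fingers measure 114 mm over their backs; the gripper's body (76 mm by 85 mm) begins 54 mm behind the grasp point. The pads swing forward as they close: fully open they stand 13 mm farther back than shut.
Start: joints at [1.194, 0.314, -0.047, 1.21, 0, 1.571], TCP at [0.221, 0.558, 0.242] pointing down, gripper open.
Joint ranges: [-2.67, 2.67], [-0.69, 1.73], [-1.03, 1.25], [-2.08, 2.16], [-1.42, 1.45], [-3.14, 3.14]. Speed limits (rad/s): [2.39, 2.39, 3.01, 3.14, 3.14, 3.14].

## Interface

Orientations are given as a 3x3 rotation matrix whose columns are the frame's x, y, z axes.
In Python, from station import robot gives the robot as it stands.
- The arm moves only by the tool drive_tool, never from a script. Its argument "rows" is a list of rows, each an object with "offset": the shift along the tool's x, y, z in m, a list of three; "turn": the turn about the tool's z in degrees; "gripper": the opening, from -1 (shut) to 1 (fully open). In form: [{"offset": [dx, dy, dz], "turn": turn, "gripper": gripper}, ...]. A call has 1 to 12 rows; each row shifts and turns the commanded pose from where the row before left it, along the tool's axes as they then stand; what a row does not reach is not made up. A row lasts 1/8 s, in which the tool goes at most 62.5 mm and 10.7 degrees, less where a joint would pass 70% of its speed; a pose out of reach is approached as far as the arm can. A call with a gripper value outside its range is refused whole. The fingers move at their own pace and stop on an object; "grip_force" is the grip in N (left out, the last holds). Time passes only in rows, so rows that do not move let the fingers close. It gives the time, the measured TCP pose, the force and the opening at its end, in the units of the state.
- robot.get_obs(): the state, without advancing time (a new reading comes with each control period).
- robot.snapshot(name): name is "side" or "top" or "wrist"; returns a dict with "image" (420x560x3 uint8, red, green, blue), "vertical_fov" (degrees; the focal length in pixels is half the picture's height over the tangent of half this angle, whatever the lens; pixels are square), "cx", "cy" (the principal point, pixels), "pose" (4x4, takes a point from camera to world coordinates); the wrist camera has in their place "tool_from_camera" (4x4, takes a point from camera to tool coordinates, whose origin is the TCP and whose axes are the flange's). Camera axes: x right, y down, z forward; pixel columns grow to the right and rows downward; lengths in m; the calibration is good to about 2 mm. A picture is of the moment at which its call begins: read the wrist's pose just before it. There is no depth.
- robot.close_job(): hands the job in, once; it reports no verdict.
The state is a dict: "time_s": time; "joints": joint angles; "dq": joint speeds; "joint_torque": joint torques, N m; "eef_pos": TCP position; "ee_rot": TCP orientation; "contact_force": force on the tool from outside, world axes, zero at the start; "moment": the same for the moment, N m; "opening": finger opening in m.
Only numpy, scipy, OpenCV 4.12 (cv2) and the standard library are available. Lean on these libraries where they do the work, as an engineer would, in place of code of your own. Each camera call takes 0.05 s, during which the arm holds its last target.

## Task

Load the sample carrier into the analyser: set it upright in the loading lane in front of the check flap with its tail pointing away from the flap, then push it through the flap by its tail until it is fully home against the end stop and the flap has fallen shut behind it. Leave the carrier there, let go, and do not disturb the tube rack, the bottle or the cup.

Things in the scene. Friction and masses are not known exactly. Their poses are not given: they have to be found in the camera images.
- carrier_center (a point): Loose sample carrier, white plastic: a tube block 85 (own x) x 50 (y) x 44 mm high, flat top with dark tube openings, and a flat tail behind it. This point: block's centre, 22 mm above its underside; x axis points forward, away from the tail. 0.17 to 0.35 kg. Grip it across its 50 mm width. Starts on the bench nearest the robot, tail to the robot's right, in either of two places.
- carrier_tail (a point): Carrier's upturned tail end: middle of its rear face, the one to push (24 mm wide, 32 high), 142.5 mm behind the block's centre and 16 mm above the underside; axes as the carrier's. The tail is a bar 24 mm wide, 10 thick, flush with the underside, 100 mm long from the block's rear face; its last 12 mm are turned up.
- bay_gate (a point): Point on the analyser intake's lane floor (4 mm above the bench), on the lane's middle line, under the flap's hinge; x axis = pushing direction (roughly to the robot's left). Fixed, pose varies. The hinge is in a frame here: 12 mm thick, 80 wide, 72 high above the bench, opening 64 wide and 58 high from the floor.
- bay_lane (a point): Point on the floor of the open loading lane, 64 mm before bay_gate: a good place for the block's centre. The lane runs from 130 mm before the gate to it; its guides are 58 mm apart inside, 6 thick, 8 above the floor, and only 130 to 100 mm and 22 to 0 mm before the gate: the gap leaves finger room beside the block. The carrier's tail overhangs the lane's outer end. Axes as bay_gate.
- bay_stop (a point): Foot of the end stop's face, on the bay floor, 143.5 mm past bay_gate; axes as bay_gate. The bay is open above, 58 mm wide inside, walls 40 mm above the bench. Home, the block's front face touches the stop (its centre 42.5 mm before this point) and the tail sticks out under the flap, ending 41.5 mm before the gate. A white housing 110 mm high stands beyond, to y = +35 mm.
- flap (a joint): Check flap's angle (rad): 0 hangs shut, grows as its foot swings into the bay (to 1.5); it cannot swing out. Steel plate 56 mm wide, 3 thick, hinge 60 mm above the bench, foot at 10 mm, with a notch 40 wide up to 26 mm that clears the tail. 1 to 2 N opens it; it rides on the block's top and falls shut by its weight once the block's rear is some 50 mm past the hinge.
- rack: Bystander: white tube rack without a tail, 110 x 60 mm, 78 mm high with its tubes, loose; origin at the centre of its underside. Stands in the other of the two places.
- bottle: Bystander: upright capped white bottle, 64 mm across, 150 mm high, loose, to the left of the rack's and carrier's places, near the housing; origin at the centre of its underside.
- cup: Bystander: grey plastic cup, 80 mm across, 75 mm high, loose, to the right of the lane's entry; origin at the centre of its underside.
Not all that is in view belongs to the job. What is shaped like the part that bears carrier_center but purple or red is not meant.

How it is judged:
By the outcome, as a careful person would: the job done as asked, in the order asked, and still so for the second after the job is handed in, with the robot touching nothing.
It also fails if it takes over 48 s, if anything falls off the work surface, if the arm or the gripper's body presses on something with over 40 N, if the wrist force passes 120 N, or if a joint passes its speed limit or range.

## Working session

There is one attempt and no reset: what is moved stays moved. The work goes in short steps, Python scripts to look and compute and a tool call to move; the robot and the scene stay as the last step left them, time stands still between calls to the robot, and variables do not carry over. Pictures are saved under pics/ and viewed, and the job is handed in when it is done.

Besides the shell and the picture viewer there is one more tool, called after "Call:" as a command line: name --argument value ..., lists and objects as JSON in quotes. drive_tool: Moves the arm, as the interface text tells. Its arguments: {"type":"object","properties":{"rows":{"type":"array","items":{"type":"object","properties":{"offset":{"type":"array","items":{"type":"number"}},"turn":{"type":"number"},"gripper":{"type":"number"}}}},"grip_force":{"type":"number"}},"required":["rows"]}

```bash
mkdir -p pics; ls
python3 - <<'E'
from station import robot
import cv2, numpy as np, pickle
np.set_printoptions(precision=4,suppress=True)
o=robot.get_obs(); print(o); print(robot.tcp_to_tips)
for n in ["side","top","wrist"]:
    s=robot.snapshot(n); cv2.imwrite(f"pics/{n}0.png",s["image"][:,:,::-1]); pickle.dump((s,o),open(f"{n}0.pkl","wb"))
    print(n,{k:v for k,v in s.items() if k!="image"})
E
```

```text
pics
{'time_s': 0.0, 'joints': array([ 1.194 ,  0.3142, -0.0481,  1.2102,  0.    ,  1.5708]), 'dq': array([ 0.0011, -0.0002, -0.002 ,  0.0007, -0.002 , -0.0003]), 'joint_torque': array([  0.0009, -53.9589,  33.9754,   0.0192,   0.0001,  -0.    ]), 'eef_pos': array([0.2206, 0.5574, 0.2414]), 'ee_rot': array([[-0.9299,  0.3679, -0.0006],
       [ 0.3679,  0.9299, -0.0016],
       [ 0.    , -0.0017, -1.    ]]), 'contact_force': array([ 0.8696,  0.0289, -0.5828]), 'moment': array([ 0.0196, -0.0166,  0.0185]), 'opening': 0.08517598290404615}
0.011
side {'vertical_fov': 52.76893145952762, 'cx': 284.55162171362497, 'cy': 216.76827430392214, 'pose': array([[ 0.8267, -0.4264,  0.3671,  0.0755],
       [-0.5625, -0.6414,  0.5217, -0.6523],
       [ 0.013 , -0.6378, -0.7701,  0.9404],
       [ 0.    ,  0.    ,  0.    ,  1.    ]])}
top {'vertical_fov': 54.3344560864345, 'cx': 286.1364257590011, 'cy': 211.65406430488778, 'pose': array([[ 0.0013, -0.9843,  0.1768,  0.3425],
       [-0.9992,  0.0059,  0.0402, -0.0624],
       [-0.0406, -0.1767, -0.9834,  0.9269],
       [ 0.    ,  0.    ,  0.    ,  1.    ]])}
wrist {'vertical_fov': 62.447104889320094, 'cx': 282.3919265627423, 'cy': 211.46942270675999, 'tool_from_camera': array([[ 0.0012, -0.9637, -0.2669,  0.0676],
       [ 1.    ,  0.0012,  0.    ,  0.0014],
       [ 0.0003, -0.2669,  0.9637, -0.1311],
       [ 0.    ,  0.    ,  0.    ,  1.    ]])}
```

View pics/side0.png

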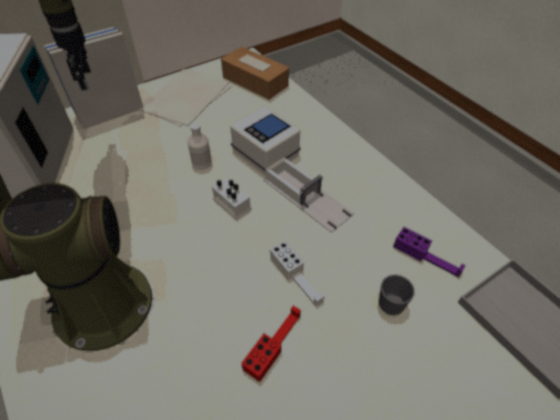

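View pics/top0.png

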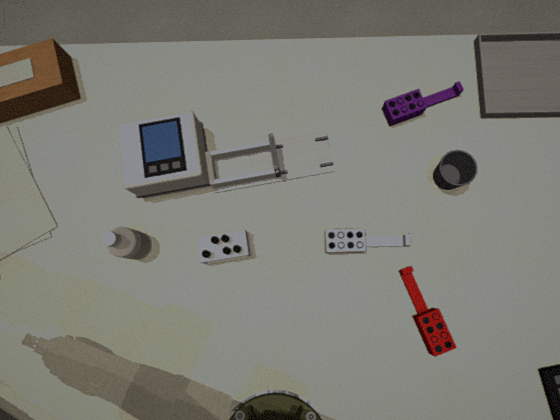

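View pics/wrist0.png

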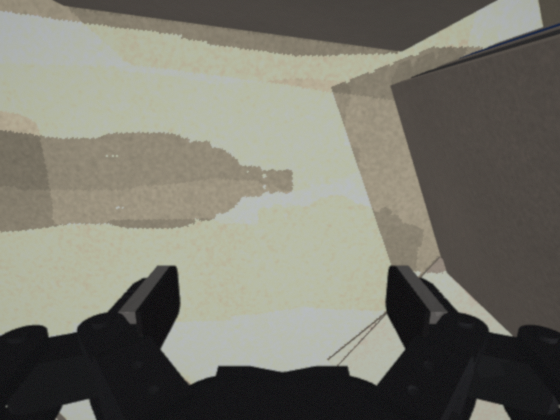

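Candidates for the carrier in the top view:
- White block with tail at (345,240): the carrier.
- White tailless block at (224,246): the rack.
- Purple block at (405,107): a decoy.
- Red block at (434,330): a decoy.
- White housing at (165,150).

I choose the white one with the tail and will check it in a close crop.

```bash
cat > h.py <<'E'
import numpy as np, cv2, pickle
np.set_printoptions(precision=4,suppress=True)
def load(n): return pickle.load(open(n+".pkl","rb"))
def cam(s,o):
    P=s.get("pose")
    if P is None:
        T=np.eye(4);T[:3,:3]=o["ee_rot"];T[:3,3]=o["eef_pos"];P=T@s["tool_from_camera"]
    f=210/np.tan(np.radians(s["vertical_fov"]/2)); return P,f,s["cx"],s["cy"]
def ray(c,uv):
    P,f,cx,cy=c; d=P[:3,:3]@np.array([(uv[0]-cx)/f,(uv[1]-cy)/f,1.]); return P[:3,3],d/np.linalg.norm(d)
def plane(c,uv,z):
    o,d=ray(c,uv); return o+d*(z-o[2])/d[2]
def proj(c,X):
    P,f,cx,cy=c; p=P[:3,:3].T@(np.asarray(X)-P[:3,3]); return np.array([cx+f*p[0]/p[2],cy+f*p[1]/p[2]])
def tri(rs):
    A=np.zeros((3,3));b=np.zeros(3)
    for o,d in rs:
        M=np.eye(3)-np.outer(d,d);A+=M;b+=M@o
    X=np.linalg.solve(A,b); return X,[np.linalg.norm((np.eye(3)-np.outer(d,d))@(X-o)) for o,d in rs]
def crop(img,x0,y0,x1,y1,k,name): cv2.imwrite(name,cv2.resize(img[y0:y1,x0:x1,::-1],None,fx=k,fy=k,interpolation=cv2.INTER_CUBIC))
E
python3 - <<'E'
from h import *
t,_=load("top0");s,_=load("side0")
crop(t["image"],310,215,430,265,6,"pics/t_car.png")
crop(t["image"],200,120,345,200,5,"pics/t_gate.png")
crop(s["image"],250,150,370,310,4,"pics/s_both.png")
E
```

```text
(no output)
```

View pics/t_car.png

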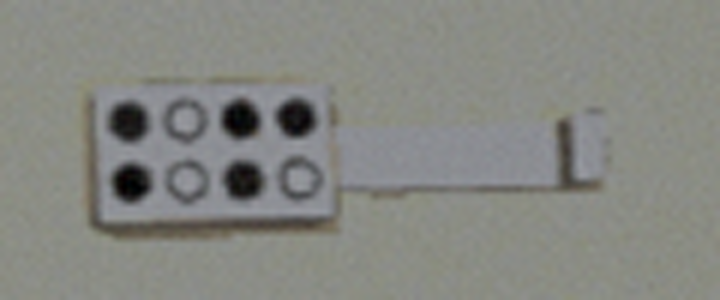

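View pics/t_gate.png

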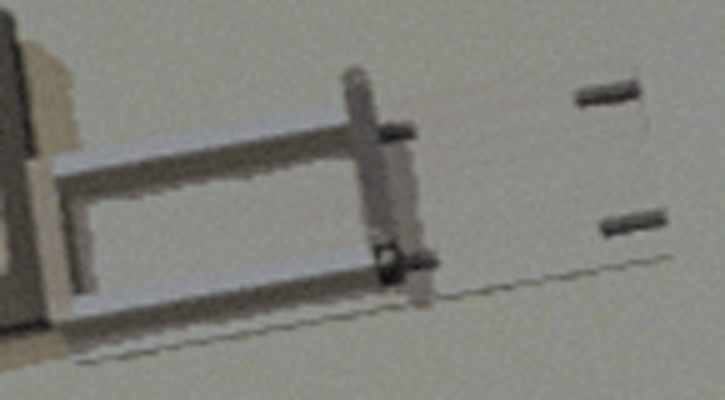

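View pics/s_both.png

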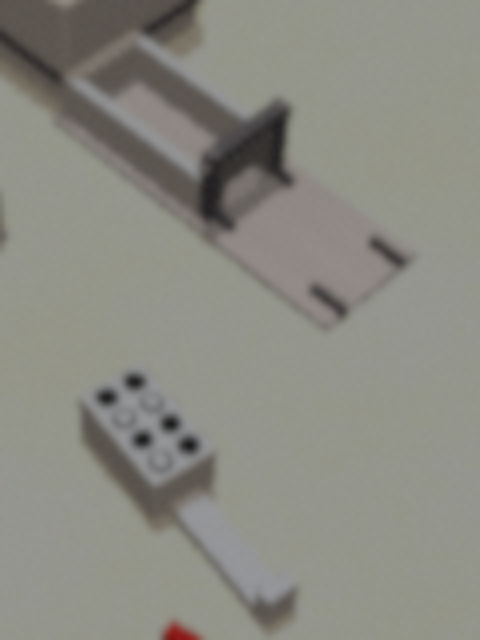

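Run:
```python
from h import *
t,o=load("top0");s,_=load("side0"); ct=cam(t,o);cs=cam(s,o)
U=lambda p,k,x,y:((p[0]+.5)/k-.5+x,(p[1]+.5)/k-.5+y)
th=[(129,121),(186,121),(241,118),(296,119),(131,183),(187,182),(243,181),(300,180)]
sh=[(135,382),(153,402),(171,423),(189,444),(107,398),(125,418),(143,440),(161,461)]
H=[]
for a,b in zip(th,sh):
    X,e=tri([ray(ct,U(a,6,310,215)),ray(cs,U(b,4,250,150))]); H.append(X); print(X,np.array(e))
H=np.array(H); print("centre",H.mean(0)); d=H[[0,4]].mean(0)-H[[3,7]].mean(0); print("yaw",np.degrees(np.arctan2(d[1],d[0])))
for z in(.04,.044,.048): print(z,np.mean([plane(ct,U(a,6,310,215),z) for a in th],0),np.mean([plane(cs,U(a,4,250,150),z) for a in sh],0))
# guides
print('guides')
for n,a,b in [("far in",(575,99),(370,240)),("far out",(640,90),(405,265)),("near in",(600,228),(312,290)),("near out",(665,218),(345,312)),("frame top far",(355,72),(285,103)),("frametop near",(388,247),(207,158))]:
    print(n,tri([ray(ct,U(a,5,200,120)),ray(cs,U(b,4,250,150))]))
```

```text
[ 0.4483 -0.1229  0.0435] [0.0018 0.0018]
[ 0.4482 -0.1433  0.045 ] [0.0016 0.0016]
[ 0.449  -0.1629  0.0445] [0.0019 0.0019]
[ 0.4488 -0.1826  0.045 ] [0.0016 0.0016]
[ 0.426  -0.1232  0.0433] [0.0017 0.0017]
[ 0.4264 -0.1432  0.0444] [0.0015 0.0015]
[ 0.4267 -0.1632  0.0438] [0.0015 0.0015]
[ 0.4268 -0.1833  0.0451] [0.0016 0.0016]
centre [ 0.4376 -0.1531  0.0443]
yaw 90.6272516310217
0.04 [ 0.4395 -0.1542  0.04  ] [ 0.4377 -0.1502  0.04  ]
0.044 [ 0.4391 -0.1538  0.044 ] [ 0.4361 -0.1524  0.044 ]
0.048 [ 0.4387 -0.1534  0.048 ] [ 0.4345 -0.1546  0.048 ]
guides
far in (array([ 0.678 , -0.0906,  0.0067]), [np.float64(0.002369489060029857), np.float64(0.002369489060029686)])
far out (array([ 0.6839, -0.1218,  0.0049]), [np.float64(0.001170718088695744), np.float64(0.0011707180886956594)])
near in (array([ 0.6163, -0.1017,  0.0024]), [np.float64(0.0023127469882778585), np.float64(0.002312746988277729)])
near out (array([ 0.6206, -0.1322,  0.0058]), [np.float64(0.001478101772748986), np.float64(0.0014781017727486846)])
frame top far (array([0.669 , 0.008 , 0.0697]), [np.float64(0.0021147255097708163), np.float64(0.002114725509770692)])
frametop near (array([ 0.5881, -0.0071,  0.072 ]), [np.float64(0.0021526249137474667), np.float64(0.00215262491374748)])
```

The crop shows the white block with eight tube openings and a tail ending to the right at about (410,240), so the choice holds. Triangulated block top is 44 mm high and the frame top 70–72 mm, which matches the text. Next I move the wrist camera over the area.

Call:
drive_tool --rows '[{"offset": [-0.042, -0.042, -0.006], "turn": 0, "gripper": 1}, {"offset": [-0.042, -0.042, -0.006], "turn": 0, "gripper": 1}, {"offset": [-0.042, -0.042, -0.006], "turn": 0, "gripper": 1}, {"offset": [-0.042, -0.042, -0.006], "turn": 0, "gripper": 1}, {"offset": [-0.042, -0.042, -0.006], "turn": 0, "gripper": 1}, {"offset": [-0.042, -0.042, -0.006], "turn": 0, "gripper": 1}, {"offset": [-0.042, -0.042, -0.006], "turn": 0, "gripper": 1}, {"offset": [-0.042, -0.042, -0.006], "turn": 0, "gripper": 1}, {"offset": [-0.042, -0.042, -0.006], "turn": 0, "gripper": 1}, {"offset": [-0.042, -0.042, -0.006], "turn": 0, "gripper": 1}, {"offset": [-0.042, -0.042, 0], "turn": 0, "gripper": 1}, {"offset": [-0.042, -0.042, 0], "turn": 0, "gripper": 1}]'

```text
time_s: 1.65
eef_pos: [0.5044, -0.0982, 0.3024]
ee_rot: [[-0.93, 0.368, 0.0], [0.368, 0.93, 0.0], [-0.0, 0.0, -1.0]]
contact_force: [0.8, 0.5, 0.2]
opening: 0.0855
```

Call:
drive_tool --rows '[{"offset": [0, 0, 0], "turn": 10, "gripper": 1}, {"offset": [0, 0, 0], "turn": 10, "gripper": 1}, {"offset": [0, 0, 0], "turn": 10, "gripper": 1}, {"offset": [0, 0, 0], "turn": 10, "gripper": 1}, {"offset": [0, 0, 0], "turn": 10, "gripper": 1}, {"offset": [0, 0, 0], "turn": 10, "gripper": 1}, {"offset": [0, 0, 0], "turn": 2, "gripper": 1}, {"offset": [0, 0, 0], "turn": 0, "gripper": 1}]'

```text
time_s: 2.65
eef_pos: [0.5039, -0.0962, 0.3022]
ee_rot: [[-0.114, 0.993, -0.0], [0.993, 0.114, 0.0], [0.0, -0.0, -1.0]]
contact_force: [-0.1, 0.3, 1.2]
opening: 0.0853
```

Run:
```python
from station import robot
from h import *
o=robot.get_obs(); s=robot.snapshot("wrist"); cv2.imwrite("pics/w1.png",s["image"][:,:,::-1]); pickle.dump((s,o),open("w1.pkl","wb"))
print(o["eef_pos"],o["ee_rot"],o["joints"],o["time_s"])
t,o2=load("top0");ct=cam(t,o2)
print("cup",plane(ct,(456,170),.075),plane(ct,(432,168),.0))
```

```text
[ 0.5039 -0.0962  0.3022] [[-0.1139  0.9935 -0.0002]
 [ 0.9935  0.1139  0.0001]
 [ 0.0001 -0.0002 -1.    ]] [-0.1886  0.1312 -0.1414  1.2985  0.      1.268 ] 2.65
cup [ 0.5832 -0.3877  0.075 ] [ 0.6097 -0.362   0.    ]
```

View pics/w1.png

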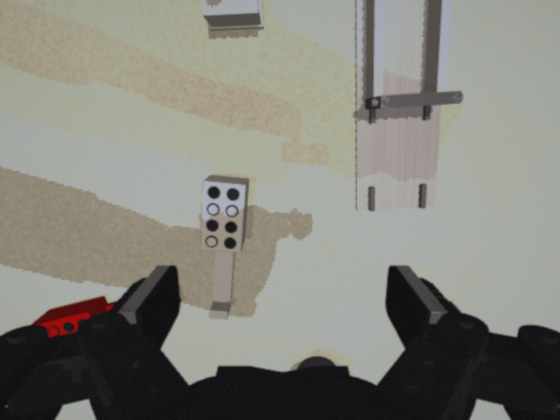

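Run:
```python
from h import *
t,_=load("w1")
crop(t["image"],190,165,260,325,4,"pics/w1_car.png")
crop(t["image"],340,60,470,220,4,"pics/w1_gate.png")
```

```text
(no output)
```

View pics/w1_car.png

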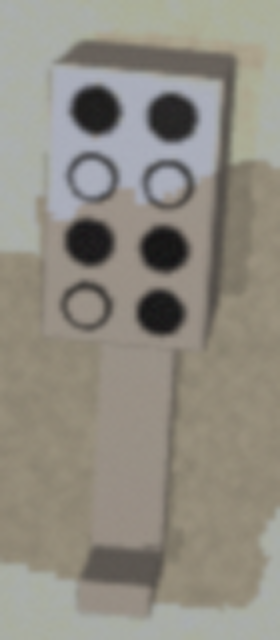

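View pics/w1_gate.png

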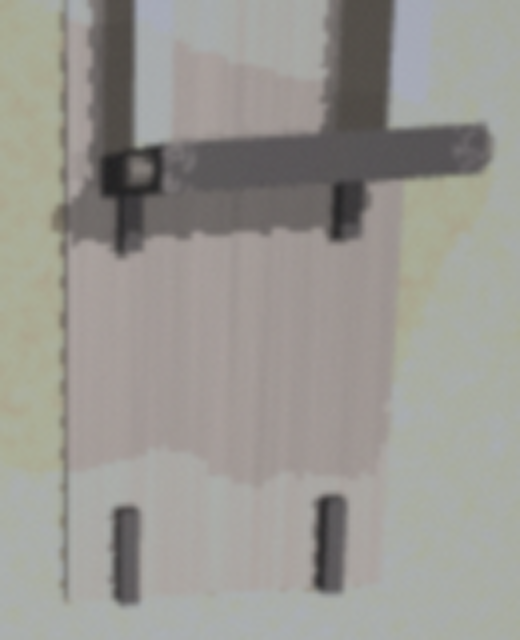

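Run:
```python
from h import *
w,o=load("w1"); cw=cam(w,o); t,o2=load("top0");ct=cam(t,o2);s,_=load("side0");cs=cam(s,o2)
U=lambda p,k,x,y:((p[0]+.5)/k-.5+x,(p[1]+.5)/k-.5+y)
wh=[(172,117),(168,184),(164,248),(161,312),(95,109),(92,177),(89,242),(87,306)]
th=[(129,121),(186,121),(241,118),(296,119),(131,183),(187,182),(243,181),(300,180)]
sh=[(135,382),(153,402),(171,423),(189,444),(107,398),(125,418),(143,440),(161,461)]
W=lambda p:U(p,4,190,165)
H=np.array([tri([ray(cw,W(a)),ray(ct,U(b,6,310,215)),ray(cs,U(c,4,250,150))])[0] for a,b,c in zip(wh,th,sh)])
print("3view centre",H.mean(0))
H=np.array([plane(cw,W(a),.044) for a in wh]); print(H, "wrist centre",H.mean(0)); d=H[[0,4]].mean(0)-H[[3,7]].mean(0); print("yaw",np.degrees(np.arctan2(d[1],d[0])))
print("topcorners",[plane(cw,W(p),.044) for p in [(52,63),(222,78),(205,349),(42,343)]])
print("tail rear top",[plane(cw,W(p),.032) for p in [(78,583),(155,588)]])
G=lambda p,z:plane(cw,U(p,4,340,60),z)
for n,p,z in [("Lin a",(138.5,508),.012),("Lin b",(138.5,602),.012),("Rout a",(345,497),.012),("Rout b",(343,590),.012),("gate L in",(142,252),.012),("gate R out",(361,238),.012),
  ("frame top Lfront",(163,194),.072),("frame top Lback",(163,150),.072),("frame R front",(488,170),.072),("frame R back",(486,124),.072),("floor L edge out",(67,600),.004),("floor L edge",(67,300),.004),("floor R",(381,585),.004)]: print(n,G(p,z))
```

```text
3view centre [ 0.4384 -0.1523  0.0419]
[[ 0.4497 -0.1206  0.044 ]
 [ 0.4501 -0.1407  0.044 ]
 [ 0.4504 -0.1604  0.044 ]
 [ 0.451  -0.1806  0.044 ]
 [ 0.4275 -0.1208  0.044 ]
 [ 0.4279 -0.1412  0.044 ]
 [ 0.4283 -0.1611  0.044 ]
 [ 0.4289 -0.1812  0.044 ]] wrist centre [ 0.4392 -0.1508  0.044 ]
yaw 91.28695701544838
topcorners [array([ 0.4146, -0.1089,  0.044 ]), array([ 0.463 , -0.1076,  0.044 ]), array([ 0.4651, -0.1909,  0.044 ]), array([ 0.4162, -0.1946,  0.044 ])]
tail rear top [array([ 0.4297, -0.2823,  0.032 ]), array([ 0.4548, -0.2812,  0.032 ])]
Lin a [ 0.6192 -0.0989  0.012 ]
Lin b [ 0.6248 -0.1286  0.012 ]
Rout a [ 0.6818 -0.0882  0.012 ]
Rout b [ 0.6879 -0.1174  0.012 ]
gate L in [ 0.606  -0.0232  0.012 ]
gate R out [ 0.6691 -0.0119  0.012 ]
frame top Lfront [ 0.593  -0.0094  0.072 ]
frame top Lback [0.591  0.0009 0.072 ]
frame R front [0.6722 0.0055 0.072 ]
frame R back [0.669 0.016 0.072]
floor L edge out [ 0.6043 -0.1325  0.004 ]
floor L edge [ 0.5881 -0.0396  0.004 ]
floor R [ 0.7032 -0.116   0.004 ]
```

Wrist, top and side views agree to about 2 mm. Results:
- **Carrier:** centre about (0.439, -0.152), yaw about 91°.
- **Gate:** about (0.631, 0.004), pushing direction 100°.
- **Lane point:** about (0.642, -0.059).

Measured spans also fit: guide span 64 mm, frame about 80 mm. Now moving above the carrier.

Call:
drive_tool --rows '[{"offset": [0, 0, 0], "turn": 5.4, "gripper": 1}, {"offset": [-0.014, -0.0165, 0.045], "turn": 0, "gripper": 1}, {"offset": [-0.014, -0.0165, 0.045], "turn": 0, "gripper": 1}, {"offset": [-0.014, -0.0165, 0.045], "turn": 0, "gripper": 1}, {"offset": [-0.013, -0.0165, 0.045], "turn": 0, "gripper": 1}, {"offset": [0, 0, 0], "turn": 0, "gripper": 1}, {"offset": [0, 0, 0], "turn": 0, "gripper": 1}]'

```text
time_s: 3.58
eef_pos: [0.4404, -0.1525, 0.1238]
ee_rot: [[-0.018, 1.0, 0.002], [1.0, 0.018, -0.0], [-0.0, 0.002, -1.0]]
contact_force: [0.4, -0.4, 0.6]
opening: 0.0853
```

Run:
```python
from station import robot
from h import *
o=robot.get_obs(); s=robot.snapshot("wrist"); cv2.imwrite("pics/w2.png",s["image"][:,:,::-1]); pickle.dump((s,o),open("w2.pkl","wb"))
print(o["eef_pos"],o["ee_rot"],o["time_s"])
```

```text
[ 0.4404 -0.1525  0.1238] [[-0.0183  0.9998  0.002 ]
 [ 0.9998  0.0183 -0.0003]
 [-0.0004  0.002  -1.    ]] 3.575
```

View pics/w2.png

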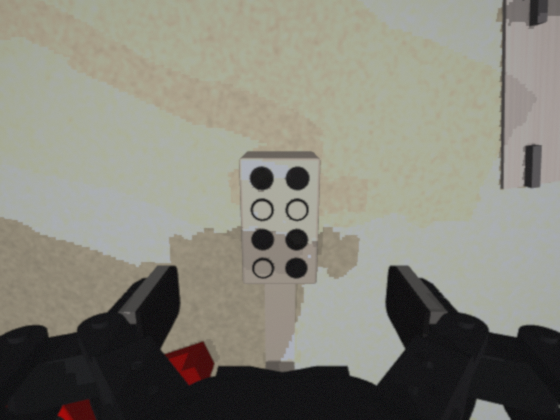

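Run:
```python
from h import *
w,o=load("w2"); cw=cam(w,o); w1,o1=load("w1"); c1=cam(w1,o1)
h=[(297,178),(297,210),(296.5,240),(296,268),(261.5,178),(262,210),(262.5,240),(263,268)]
wh=[(172,117),(168,184),(164,248),(161,312),(95,109),(92,177),(89,242),(87,306)]
H=np.array([plane(cw,p,.044) for p in h]);d=H[[0,4]].mean(0)-H[[3,7]].mean(0)
print(H.mean(0),np.degrees(np.arctan2(d[1],d[0])))
print(np.mean([tri([ray(cw,a),ray(c1,((b[0]+.5)/4-.5+190,(b[1]+.5)/4-.5+165))])[0] for a,b in zip(h,wh)],0))
```

```text
[ 0.4392 -0.1511  0.044 ] 91.13913453971655
[ 0.4392 -0.1509  0.0441]
```

The picture shows the carrier centred between the fingers at (279,223). Two wrist positions give its top at z = 0.0441, centre (0.4392, -0.151), yaw 91.1°. Going down to grip.

Call:
drive_tool --rows '[{"offset": [0.001, -0.001, 0.035], "turn": 0, "gripper": 1}, {"offset": [0, 0, 0.035], "turn": 0, "gripper": 1}, {"offset": [0, 0, 0.026], "turn": 0, "gripper": 1}, {"offset": [0, 0, 0.01], "turn": 0, "gripper": 1}, {"offset": [0, 0, 0], "turn": 0, "gripper": 1}, {"offset": [0, 0, 0], "turn": 0, "gripper": 0}, {"offset": [0, 0, 0], "turn": 0, "gripper": -0.2}, {"offset": [0, 0, 0], "turn": 0, "gripper": -0.4}, {"offset": [0, 0, 0], "turn": 0, "gripper": -0.4}, {"offset": [0, 0, 0], "turn": 0, "gripper": -0.4}]' --grip_force 50

```text
time_s: 4.88
eef_pos: [0.4388, -0.1517, 0.0175]
ee_rot: [[-0.018, 1.0, 0.002], [1.0, 0.018, -0.001], [-0.001, 0.002, -1.0]]
contact_force: [-0.8, -0.3, 5.7]
opening: 0.0495
```

Call:
drive_tool --rows '[{"offset": [0, 0, -0.02], "turn": 0, "gripper": -0.4}, {"offset": [0, 0, -0.04], "turn": 0, "gripper": -0.4}, {"offset": [0, 0, 0], "turn": -8.9, "gripper": -0.4}, {"offset": [0, 0.04, 0], "turn": 0, "gripper": -0.4}, {"offset": [0, 0.044, 0], "turn": 0, "gripper": -0.4}, {"offset": [0, 0.044, 0], "turn": 0, "gripper": -0.4}, {"offset": [0.018, 0.044, 0], "turn": 0, "gripper": -0.4}, {"offset": [0.019, 0.044, 0], "turn": 0, "gripper": -0.4}, {"offset": [0.019, 0, 0], "turn": 0, "gripper": -0.4}, {"offset": [0, 0, 0], "turn": 0, "gripper": -0.4}, {"offset": [0, 0, 0], "turn": 0, "gripper": -0.4}]'

```text
time_s: 6.25
eef_pos: [0.6399, -0.0594, 0.0762]
ee_rot: [[-0.172, 0.985, -0.001], [0.985, 0.172, -0.0], [-0.0, -0.001, -1.0]]
contact_force: [-0.4, -0.1, -3.3]
opening: 0.0496
```

Run:
```python
from station import robot
from h import *
o=robot.get_obs(); s=robot.snapshot("wrist"); cv2.imwrite("pics/w3.png",s["image"][:,:,::-1]); pickle.dump((s,o),open("w3.pkl","wb"))
t=robot.snapshot("top"); pickle.dump((t,o),open("top3.pkl","wb")); crop(t["image"],190,100,400,230,3.8,"pics/t3.png")
t=robot.snapshot("side"); pickle.dump((t,o),open("side3.pkl","wb")); crop(t["image"],240,130,420,300,3.4,"pics/s3.png")
print(o["eef_pos"],o["ee_rot"],o["time_s"],o["opening"],o["contact_force"])
```

```text
[ 0.6399 -0.0594  0.0762] [[-0.1718  0.9851 -0.0011]
 [ 0.9851  0.1718 -0.0004]
 [-0.0002 -0.0012 -1.    ]] 6.25 0.04964924706012842 [-0.4429 -0.0636 -3.3387]
```

View pics/w3.png

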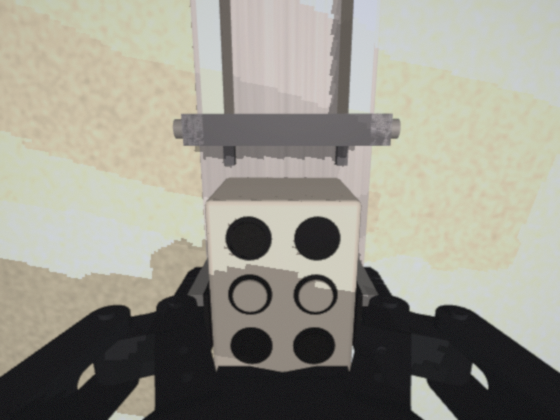

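View pics/t3.png

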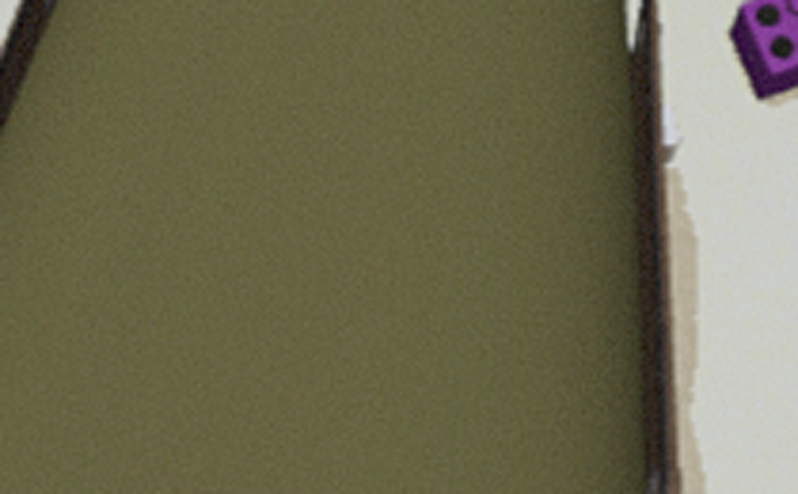

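View pics/s3.png

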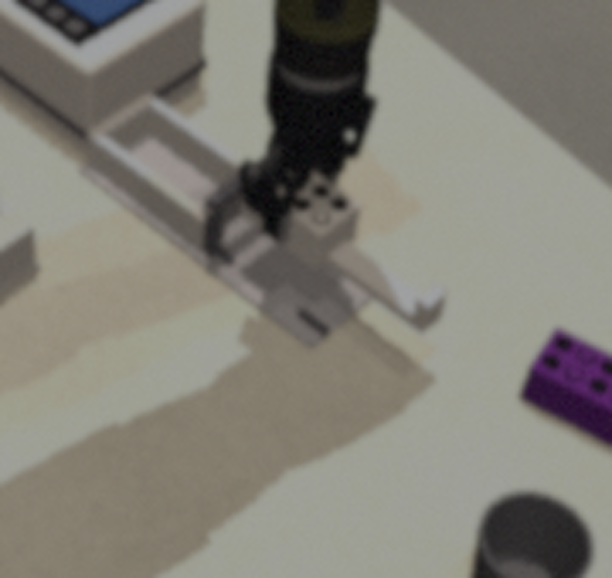

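Run:
```python
from h import *
w,o=load("w3")
crop(w["image"],160,100,415,290,3,"pics/w3c.png")
```

```text
(no output)
```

View pics/w3c.png

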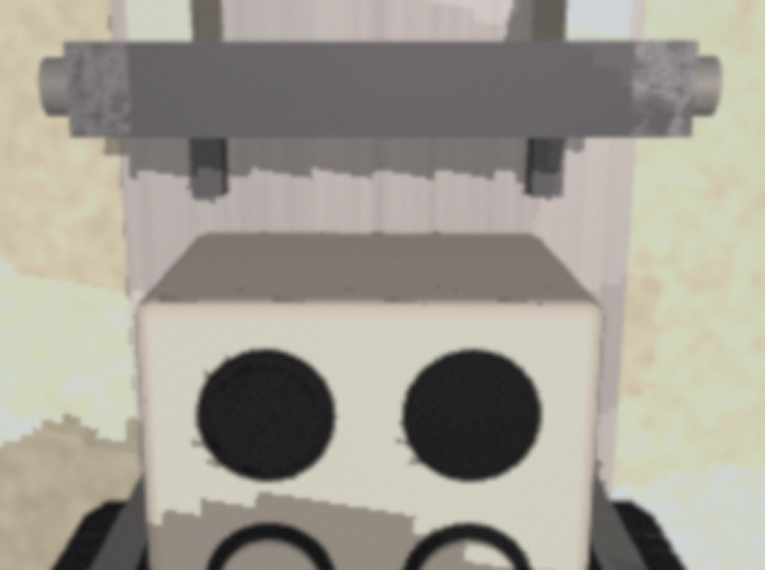

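Run:
```python
from h import *
w,o=load("w3"); cw=cam(w,o)
R=o["ee_rot"];p=o["eef_pos"]
T=lambda q,z:R.T@(plane(cw,((q[0]+.5)/3-.5+160,(q[1]+.5)/3-.5+100),z)-p)
for n,q,z in [("guideLout",(191,195),.012),("guideRout",(563,195),.012),("frame BL",(63,42),.072),("frame BR",(698,41),.072),("frame FL",(70,136),.072),("frame FR",(692,136),.072),
 ("floor L",(133,300),.004),("floor R",(620,300),.004),("hole L",(266,414),.1025),("hole R",(472,414),.1025),("front L",(143,302),.1025),("front R",(602,303),.1025),("bot L",(205,233),.0585),("bot R",(535,233),.0585)]: print(n,T(q,z))
```

```text
guideLout [ 0.042  -0.0327  0.0642]
guideRout [0.0421 0.0373 0.0641]
frame BL [ 0.0693 -0.0376  0.0042]
frame BR [0.0696 0.0419 0.0041]
frame FL [ 0.0577 -0.0376  0.0042]
frame FR [0.0578 0.0422 0.0041]
floor L [ 0.0197 -0.0466  0.0722]
floor R [0.0199 0.0513 0.0721]
hole L [ 0.031  -0.0103 -0.0263]
hole R [ 0.031   0.0118 -0.0264]
front L [ 0.0433 -0.0227 -0.0263]
front R [ 0.0432  0.0249 -0.0264]
bot L [ 0.0428 -0.023   0.0177]
bot R [0.0429 0.0248 0.0176]
```

The picture shows the frame bar level at row 130 and the block square to it. In tool axes, the lane middle is at y = +2.3 mm and the block at +0.9 mm. I shift +1.4 mm sideways and 2 mm back, then lower.

Call:
drive_tool --rows '[{"offset": [-0.002, 0.0014, 0], "turn": 0, "gripper": -0.4}, {"offset": [0, 0, 0.02], "turn": 0, "gripper": -0.4}, {"offset": [0, 0, 0.02], "turn": 0, "gripper": -0.4}, {"offset": [0, 0, 0.008], "turn": 0, "gripper": -0.4}, {"offset": [0, 0, 0.003], "turn": 0, "gripper": -0.4}, {"offset": [0, 0, 0.003], "turn": 0, "gripper": -0.4}, {"offset": [0, 0, 0], "turn": 0, "gripper": -0.4}, {"offset": [0, 0, 0], "turn": 0, "gripper": -0.4}]'

```text
time_s: 7.4
eef_pos: [0.6432, -0.0608, 0.0228]
ee_rot: [[-0.172, 0.985, 0.001], [0.985, 0.172, -0.0], [-0.0, 0.001, -1.0]]
contact_force: [-0.3, 0.6, -3.3]
opening: 0.05
```

Call:
drive_tool --rows '[{"offset": [0, 0, 0.001], "turn": 0, "gripper": -0.4}, {"offset": [0, 0, 0.0008], "turn": 0, "gripper": -0.4}, {"offset": [0, 0, 0], "turn": 0, "gripper": -0.4}, {"offset": [0, 0, 0], "turn": 0, "gripper": -0.4}]'

```text
time_s: 7.9
eef_pos: [0.6431, -0.0607, 0.0216]
ee_rot: [[-0.172, 0.985, 0.001], [0.985, 0.172, -0.0], [-0.0, 0.001, -1.0]]
contact_force: [-2.2, 0.9, 6.6]
opening: 0.0492
```

Floor contact: the force went from -3.3 to +6.6 N. Opening and rising.

Call:
drive_tool --rows '[{"offset": [0, 0, 0], "turn": 0, "gripper": 0.4}, {"offset": [0, 0, 0], "turn": 0, "gripper": 0.8}, {"offset": [0, 0, 0], "turn": 0, "gripper": 0.9}, {"offset": [0, 0, 0], "turn": 0, "gripper": 0.9}, {"offset": [0, 0, -0.02], "turn": 0, "gripper": 0.9}, {"offset": [0, 0, -0.05], "turn": 0, "gripper": 0.9}, {"offset": [0, 0, -0.05], "turn": 0, "gripper": 0.9}, {"offset": [-0.05, 0, -0.03], "turn": 0, "gripper": 0.9}, {"offset": [-0.04, 0, 0], "turn": 0, "gripper": 0.9}, {"offset": [0, 0, 0], "turn": 0, "gripper": 0.9}, {"offset": [0, 0, 0], "turn": 0, "gripper": 0.9}]'

```text
time_s: 9.28
eef_pos: [0.6578, -0.1491, 0.1699]
ee_rot: [[-0.172, 0.985, -0.001], [0.985, 0.172, 0.001], [0.001, -0.001, -1.0]]
contact_force: [-0.3, -0.5, -0.6]
opening: 0.081
```

Run:
```python
from station import robot
from h import *
o=robot.get_obs(); s=robot.snapshot("wrist"); cv2.imwrite("pics/w4.png",s["image"][:,:,::-1]); pickle.dump((s,o),open("w4.pkl","wb"))
print(o["eef_pos"],o["ee_rot"],o["time_s"],o["opening"],o["contact_force"])
```

```text
[ 0.6578 -0.1491  0.1699] [[-0.1718  0.9851 -0.0011]
 [ 0.9851  0.1718  0.0007]
 [ 0.0009 -0.0009 -1.    ]] 9.275 0.08102930616499633 [-0.2699 -0.5382 -0.5909]
```

View pics/w4.png

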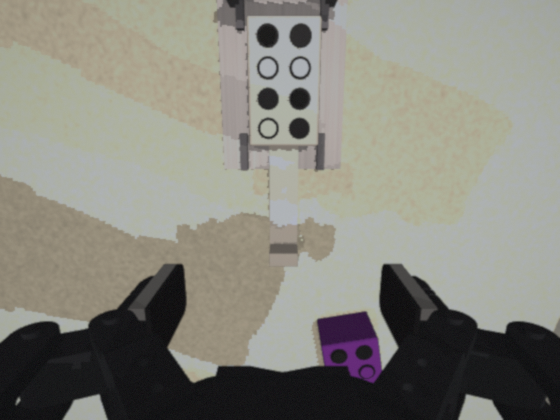

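Run:
```python
from h import *
w,o=load("w4"); cw=cam(w,o); R=o["ee_rot"];p=o["eef_pos"]
T=lambda q,z:R.T@(plane(cw,q,z)-p)
hs=[(300,36),(267,36),(300,68),(268,68),(299.5,99),(267.5,99),(299,128),(268,128)]
H=np.array([T(q,.048) for q in hs]); print("block",H.mean(0)); d=H[:2].mean(0)-H[6:].mean(0); print("yaw rel tool",np.degrees(np.arctan2(d[1],d[0])))
for n,q,z in [("tail L",(270,266),.036),("tail R",(298,266),.036),("tail frontL",(270,252),.036),("guide L",(240,168),.012),("guide R",(324,168),.012),
  ("purple fl",(316,320),.044),("purple fr",(369,313),.044),("purp base",(345,318),.0)]: print(n,T(q,z))
t,o2=load("top0");ct=cam(t,o2)
hsv=cv2.cvtColor(t["image"],cv2.COLOR_RGB2HSV)
m=((hsv[:,:,0]>130)&(hsv[:,:,0]<160)&(hsv[:,:,1]>90)).astype(np.uint8)
c=max(cv2.findContours(m,0,2)[0],key=cv2.contourArea)
for q in cv2.boxPoints(cv2.minAreaRect(c)): 
    X=plane(ct,q,.03); print("purple",X, R.T@(X-p))
X=plane(ct,(456,170),.075); print("cup tool",R.T@(X-p))
```

```text
block [0.0899 0.0014 0.122 ]
yaw rel tool -0.11813960951528815
tail L [-0.0517 -0.0095  0.1339]
tail R [-0.0516  0.0137  0.1339]
tail frontL [-0.0392 -0.0094  0.1339]
guide L [ 0.0263 -0.0348  0.158 ]
guide R [0.0264 0.0355 0.1579]
purple fl [-0.0973  0.0291  0.1258]
purple fr [-0.0906  0.0733  0.1258]
purp base [-0.1235  0.0625  0.1697]
purple [ 0.7595 -0.2435  0.03  ] [-0.1106  0.0841  0.1397]
purple [ 0.8258 -0.4237  0.03  ] [-0.2995  0.1185  0.1395]
purple [ 0.7678 -0.4387  0.03  ] [-0.3043  0.0587  0.1396]
purple [ 0.7025 -0.2604  0.03  ] [-0.1175  0.025   0.1398]
cup tool [-0.2223 -0.1144  0.0948]
```

The block sits in the lane, 1 mm off its middle and square to it. The tail's rear face is at (284,266), which is tool x = -52 mm, y = +2 mm. The purple decoy at (345,345) starts about 40 mm behind the tail, off to the side, so there is room. I close the fingers, go behind the tail and look.

Call:
drive_tool --rows '[{"offset": [-0.036, 0.001, 0], "turn": 0, "gripper": -1}, {"offset": [-0.037, 0.001, 0], "turn": 0, "gripper": -1}, {"offset": [0, 0, 0.04], "turn": 0, "gripper": -1}, {"offset": [0, 0, 0.04], "turn": 0, "gripper": -1}, {"offset": [0, 0, 0], "turn": 0, "gripper": -1}, {"offset": [0, 0, 0], "turn": 0, "gripper": -1}, {"offset": [0, 0, 0], "turn": 0, "gripper": -1}]'

```text
time_s: 10.2
eef_pos: [0.6743, -0.2209, 0.0929]
ee_rot: [[-0.173, 0.985, 0.003], [0.985, 0.173, -0.001], [-0.002, 0.003, -1.0]]
contact_force: [0.1, 0.3, 0.8]
opening: -0.0003
```

Run:
```python
from station import robot
from h import *
o=robot.get_obs(); s=robot.snapshot("wrist"); cv2.imwrite("pics/w5.png",s["image"][:,:,::-1]); pickle.dump((s,o),open("w5.pkl","wb"))
t=robot.snapshot("side"); crop(t["image"],260,130,480,300,3.4,"pics/s5.png")
print(o["eef_pos"],o["ee_rot"],o["time_s"],o["opening"],o["contact_force"])
```

```text
[ 0.6743 -0.2209  0.0929] [[-0.1727  0.985   0.0033]
 [ 0.985   0.1727 -0.0011]
 [-0.0016  0.0031 -1.    ]] 10.2 -0.00027922255155958585 [0.1014 0.2518 0.7784]
```

View pics/w5.png

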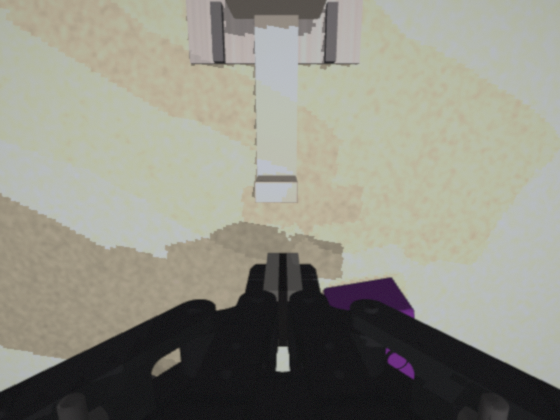

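View pics/s5.png

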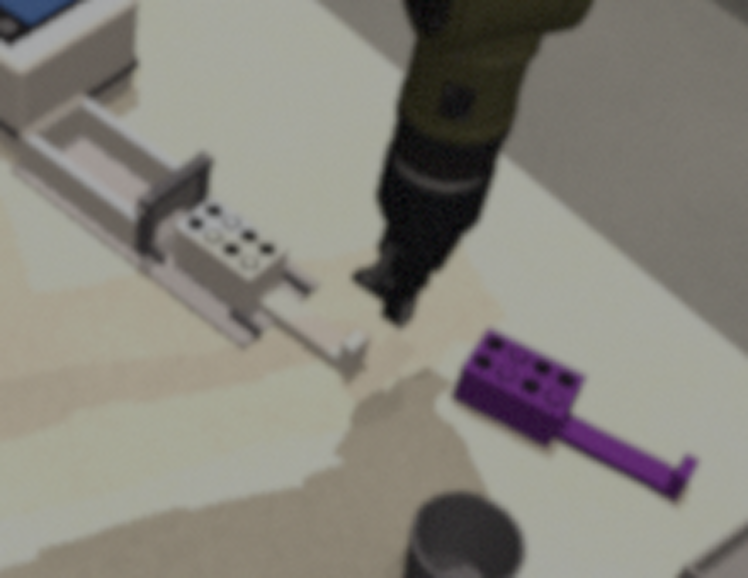

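Run:
```python
from h import *
w,o=load("w5"); cw=cam(w,o); R=o["ee_rot"];p=o["eef_pos"]
T=lambda q,z:R.T@(plane(cw,q,z)-p)
for n,q,z in [("tail L",(255.5,202),.036),("tail R",(297.5,202),.036),("guide Lo",(211,62),.012),("guide Ro",(338,62),.012),("purp L",(325,294),.044),("purp base?",(390,279),0)]: print(n,T(q,z), plane(cw,q,z))
f=cw[1]
# finger tip location by cam: tip center tool (0,0,.011)
X=R@np.array([0,0,.011])+p; print(proj(cw,X), proj(cw,R@np.array([.011,0,.011])+p))
```

```text
tail L [ 0.0221 -0.0144  0.0569] [ 0.6566 -0.2017  0.036 ]
tail R [0.0221 0.0091 0.0569] [ 0.6797 -0.1976  0.036 ]
guide Lo [ 0.0979 -0.0399  0.0807] [ 0.6184 -0.1315  0.012 ]
guide Ro [0.098  0.0321 0.0809] [ 0.6893 -0.1189  0.012 ]
purp L [-0.0307  0.0254  0.0491] [ 0.7048 -0.2468  0.044 ]
purp base? [-0.0431  0.0772  0.0933] [ 0.7581 -0.2502  0.    ]
[280.8274 274.5538] [280.8275 251.6721]
```

Call:
drive_tool --rows '[{"offset": [0, -0.003, 0.02], "turn": 0, "gripper": -1}, {"offset": [0, 0, 0.03], "turn": 0, "gripper": -1}, {"offset": [0, 0, 0.018], "turn": 0, "gripper": -1}, {"offset": [0, 0, 0], "turn": 0, "gripper": -1}, {"offset": [0, 0, 0], "turn": 0, "gripper": -1}, {"offset": [0.006, 0, 0], "turn": 0, "gripper": -1}, {"offset": [0.006, 0, 0], "turn": 0, "gripper": -1}, {"offset": [0.006, 0, 0], "turn": 0, "gripper": -1}, {"offset": [0.006, 0, 0], "turn": 0, "gripper": -1}]'

```text
time_s: 11.42
eef_pos: [0.6666, -0.1985, 0.0236]
ee_rot: [[-0.172, 0.985, 0.002], [0.985, 0.172, -0.002], [-0.002, 0.002, -1.0]]
contact_force: [1.0, -5.5, 4.8]
opening: 0.0
```

Run:
```python
from station import robot
from h import *
o=robot.get_obs(); s=robot.snapshot("wrist"); cv2.imwrite("pics/w6.png",s["image"][:,:,::-1]); pickle.dump((s,o),open("w6.pkl","wb"))
print(o["eef_pos"],o["ee_rot"],o["time_s"],o["opening"],o["contact_force"])
g=np.array([.631,.004]); a=np.radians(100); u=np.array([np.cos(a),np.sin(a)]); v=np.array([-u[1],u[0]]); d=o["eef_pos"][:2]-g; print("lane coords",d@u,d@v)
```

```text
[ 0.6666 -0.1985  0.0236] [[-0.1717  0.9851  0.0021]
 [ 0.9851  0.1717 -0.0021]
 [-0.0025  0.0017 -1.    ]] 11.425 4.512618210245809e-05 [ 0.9588 -5.503   4.7774]
lane coords -0.2056019342038752 5.8332421770578013e-05
```

View pics/w6.png

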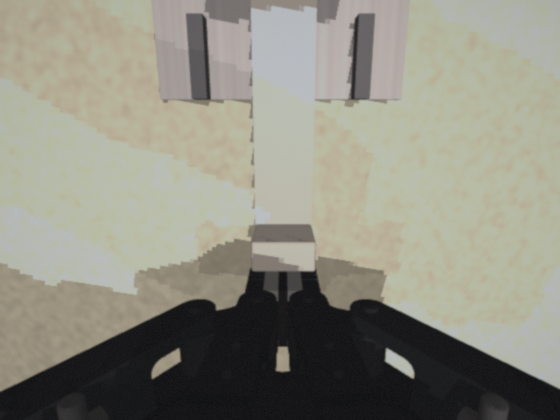

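The fingers sit squarely behind the tail at (284,268), with 5.5 N of pushing force, on the lane's middle line to 0.1 mm. Pushing on.

Call:
drive_tool --rows '[{"offset": [0.009, 0, 0], "turn": 0, "gripper": -1}, {"offset": [0.009, 0, 0], "turn": 0, "gripper": -1}, {"offset": [0.009, 0, 0], "turn": 0, "gripper": -1}, {"offset": [0.009, 0, 0], "turn": 0, "gripper": -1}, {"offset": [0.009, 0, 0], "turn": 0, "gripper": -1}, {"offset": [0.009, 0, 0], "turn": 0, "gripper": -1}, {"offset": [0, 0, 0], "turn": 0, "gripper": -1}]'

```text
time_s: 12.35
eef_pos: [0.6567, -0.1441, 0.0229]
ee_rot: [[-0.173, 0.985, 0.001], [0.985, 0.173, 0.0], [0.0, 0.001, -1.0]]
contact_force: [1.6, -2.1, 1.2]
opening: 0.0002
```

```bash
cat > st.py <<'E'
import sys
from station import robot
from h import *
n=sys.argv[1]
o=robot.get_obs(); s=robot.snapshot("wrist"); cv2.imwrite(f"pics/{n}.png",s["image"][:,:,::-1]); pickle.dump((s,o),open(n+".pkl","wb"))
t=robot.snapshot("side"); pickle.dump((t,o),open("s"+n+".pkl","wb")); crop(t["image"],220,120,440,290,3.4,f"pics/s_{n}.png")
print(o["eef_pos"],o["ee_rot"],o["time_s"],o["contact_force"])
g=np.array([.631,.004]); a=np.radians(100); u=np.array([np.cos(a),np.sin(a)]); v=np.array([-u[1],u[0]]); d=o["eef_pos"][:2]-g; print("lane coords",d@u,d@v,"F",o["contact_force"][:2]@u,o["contact_force"][:2]@v)
E
python3 st.py w7
```

```text
[ 0.6567 -0.1441  0.0229] [[-0.1728  0.985   0.0007]
 [ 0.985   0.1728  0.0003]
 [ 0.0002  0.0007 -1.    ]] 12.35 [ 1.6334 -2.0918  1.1637]
lane coords -0.15027594293660404 0.0004079761308709816 F -2.3436636321084983 -1.2453577684500807
```

View pics/w7.png

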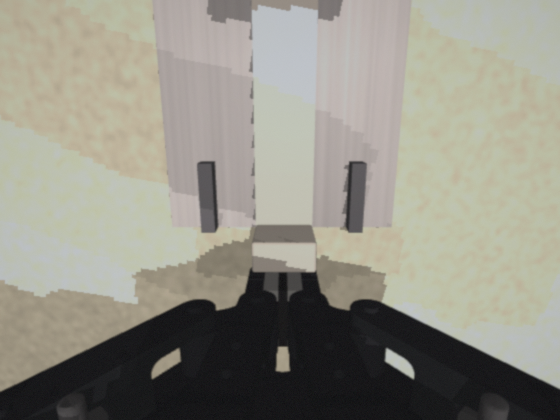

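View pics/s_w7.png

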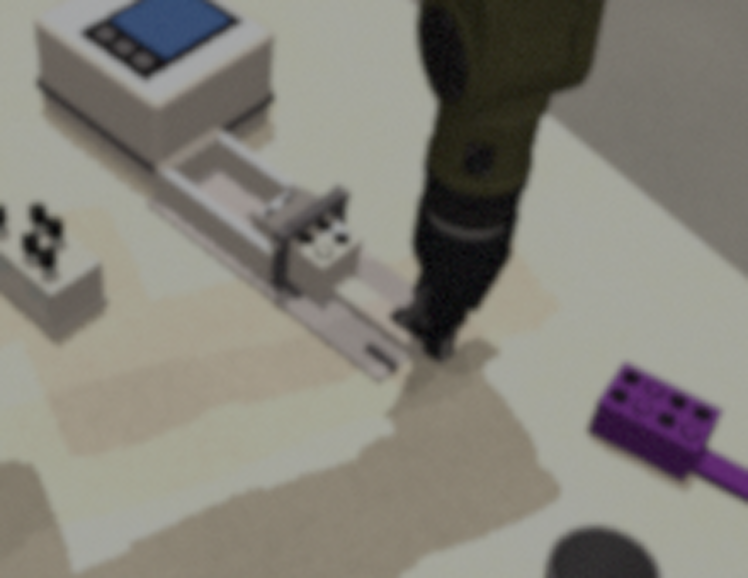

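Halfway: the block is under the frame and the tail is still square on the fingers at (284,250). Pushing 86 mm more, then checking.

Call:
drive_tool --rows '[{"offset": [0.009, -0.0003, 0], "turn": 0, "gripper": -1}, {"offset": [0.009, 0, 0], "turn": 0, "gripper": -1}, {"offset": [0.009, 0, 0], "turn": 0, "gripper": -1}, {"offset": [0.009, 0, 0], "turn": 0, "gripper": -1}, {"offset": [0.009, 0, 0], "turn": 0, "gripper": -1}, {"offset": [0.009, 0, 0], "turn": 0, "gripper": -1}, {"offset": [0.009, 0, 0], "turn": 0, "gripper": -1}, {"offset": [0.009, 0, 0], "turn": 0, "gripper": -1}, {"offset": [0.008, 0, 0], "turn": 0, "gripper": -1}, {"offset": [0.006, 0, 0], "turn": 0, "gripper": -1}, {"offset": [0, 0, 0], "turn": 0, "gripper": -1}]'

```text
time_s: 13.82
eef_pos: [0.6411, -0.059, 0.0224]
ee_rot: [[-0.173, 0.985, -0.0], [0.985, 0.173, 0.001], [0.001, -0.0, -1.0]]
contact_force: [0.2, -0.2, 0.6]
opening: 0.0001
```

```bash
python3 st.py w8
```

```text
[ 0.6411 -0.059   0.0224] [[-0.1729  0.9849 -0.0004]
 [ 0.9849  0.1729  0.0011]
 [ 0.0012 -0.0002 -1.    ]] 13.825 [ 0.1863 -0.2193  0.5741]
lane coords -0.06382263662545788 0.001009430480397729 F -0.24827399382529886 -0.14538852592436824
```

View pics/w8.png

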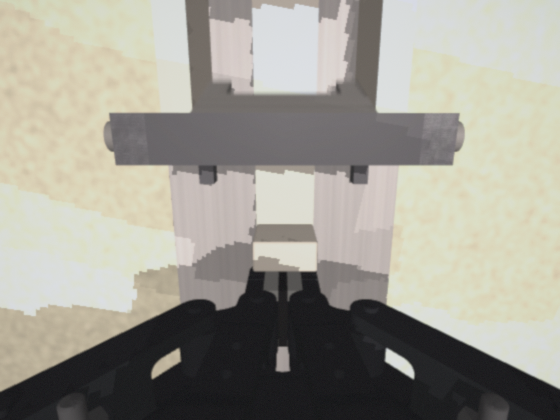

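View pics/s_w8.png

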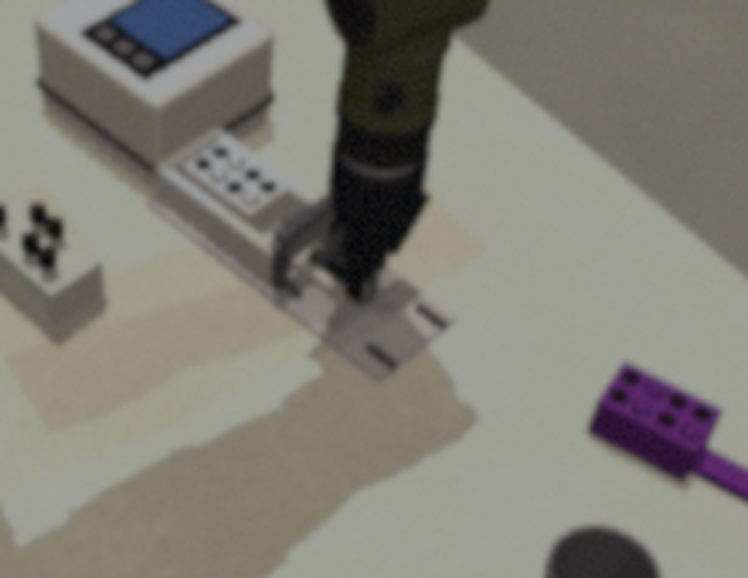

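The flap has dropped behind the block, and about 11 mm is left by calculation. I now push in small steps, watching the force.

Call:
drive_tool --rows '[{"offset": [0.003, -0.0005, 0], "turn": 0, "gripper": -1}, {"offset": [0.003, 0, 0], "turn": 0, "gripper": -1}, {"offset": [0.002, 0, 0], "turn": 0, "gripper": -1}, {"offset": [0.001, 0, 0], "turn": 0, "gripper": -1}]'

```text
time_s: 14.42
eef_pos: [0.6394, -0.0512, 0.0226]
ee_rot: [[-0.172, 0.985, 0.0], [0.985, 0.172, -0.0], [-0.0, 0.0, -1.0]]
contact_force: [0.1, -2.2, 0.1]
opening: -0.0
```

Call:
drive_tool --rows '[{"offset": [0.0015, 0, 0], "turn": 0, "gripper": -1}]'

```text
time_s: 14.55
eef_pos: [0.6391, -0.0498, 0.0226]
ee_rot: [[-0.172, 0.985, 0.0], [0.985, 0.172, -0.0], [-0.0, 0.0, -1.0]]
contact_force: [0.1, -2.3, -0.4]
opening: 0.0
```

Call:
drive_tool --rows '[{"offset": [0.001, 0, 0], "turn": 0, "gripper": -1}]'

```text
time_s: 14.68
eef_pos: [0.6392, -0.0495, 0.0226]
ee_rot: [[-0.172, 0.985, 0.001], [0.985, 0.172, -0.002], [-0.002, 0.0, -1.0]]
contact_force: [0.7, -7.4, -2.4]
opening: 0.0003
```

Call:
drive_tool --rows '[{"offset": [0.001, 0, 0], "turn": 0, "gripper": -1}]'

```text
time_s: 14.8
eef_pos: [0.6394, -0.0494, 0.0227]
ee_rot: [[-0.171, 0.985, 0.001], [0.985, 0.171, -0.004], [-0.004, 0.001, -1.0]]
contact_force: [2.3, -9.6, -1.2]
opening: -0.0003
```

Call:
drive_tool --rows '[{"offset": [0.001, 0, 0], "turn": 0, "gripper": -1}, {"offset": [0, 0, 0], "turn": 0, "gripper": -1}]'

```text
time_s: 15.05
eef_pos: [0.6394, -0.0494, 0.0228]
ee_rot: [[-0.171, 0.985, 0.001], [0.985, 0.171, -0.005], [-0.005, 0.001, -1.0]]
contact_force: [2.7, -10.6, -1.4]
opening: -0.0001
```

Call:
drive_tool --rows '[{"offset": [0.001, 0, 0], "turn": 0, "gripper": -1}, {"offset": [0.001, 0, 0], "turn": 0, "gripper": -1}, {"offset": [0, 0, 0], "turn": 0, "gripper": -1}, {"offset": [0, 0, 0], "turn": 0, "gripper": -1}]'

```text
time_s: 15.55
eef_pos: [0.6394, -0.0494, 0.0229]
ee_rot: [[-0.169, 0.986, 0.002], [0.985, 0.169, -0.009], [-0.009, 0.001, -1.0]]
contact_force: [3.2, -16.2, -0.8]
opening: -0.0004
```

```bash
python3 st.py w9
```

```text
[ 0.6394 -0.0494  0.0229] [[-0.1694  0.9855  0.0021]
 [ 0.9855  0.1695 -0.0087]
 [-0.009   0.0006 -1.    ]] 15.55 [  3.1847 -16.1826  -0.8001]
lane coords -0.05399960732641133 0.001014192618083866 F -16.489794531512985 -0.3262720659015059
```

View pics/w9.png

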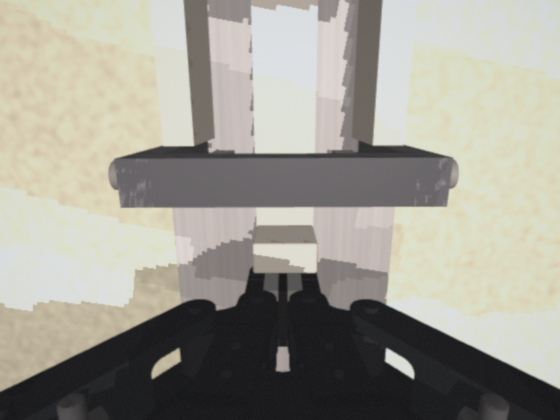

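The fingers no longer move at 16 N, so the carrier is against something solid. Backing away and looking from above.

Call:
drive_tool --rows '[{"offset": [-0.01, 0, 0], "turn": 0, "gripper": -1}, {"offset": [-0.025, 0, 0], "turn": 0, "gripper": -1}, {"offset": [0, 0, -0.04], "turn": 0, "gripper": -1}, {"offset": [0, 0, -0.06], "turn": 0, "gripper": -1}, {"offset": [0, 0, -0.06], "turn": 0, "gripper": -1}, {"offset": [0, 0, -0.05], "turn": 0, "gripper": -1}, {"offset": [0.04, 0, -0.02], "turn": 0, "gripper": -1}, {"offset": [0.04, 0, 0], "turn": 0, "gripper": -1}, {"offset": [0, 0, 0], "turn": 0, "gripper": -1}, {"offset": [0, 0, 0], "turn": 0, "gripper": -1}]'

```text
time_s: 16.9
eef_pos: [0.6304, -0.0011, 0.2523]
ee_rot: [[-0.172, 0.985, -0.0], [0.985, 0.172, -0.0], [-0.0, -0.0, -1.0]]
contact_force: [-0.4, -0.3, -0.6]
opening: 0.0002
```

```bash
python3 st.py wa
```

```text
[ 0.6304 -0.0011  0.2523] [[-0.1721  0.9851 -0.0004]
 [ 0.9851  0.1721 -0.0001]
 [-0.     -0.0004 -1.    ]] 16.9 [-0.4402 -0.2948 -0.6199]
lane coords -0.004960691426377024 0.0014410400573906053 F -0.21390713467643307 0.4847408025503713
```

View pics/wa.png

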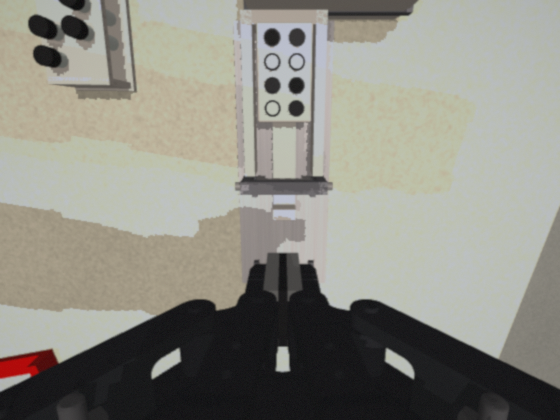

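View pics/s_wa.png

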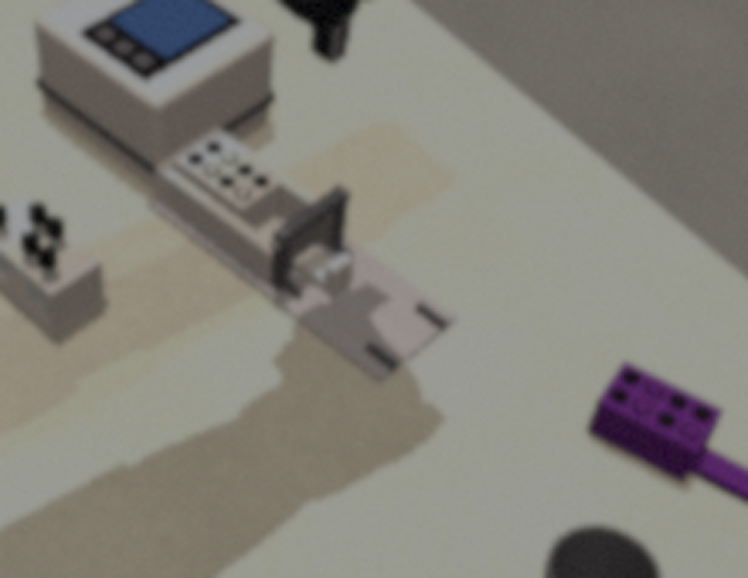

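Run:
```python
from h import *
w,o=load("wa"); cw=cam(w,o); R=o["ee_rot"];p=o["eef_pos"]
crop(w["image"],225,0,345,225,3.5,"pics/wac.png")
T=lambda q,z:R.T@(plane(cw,q,z)-p)
hs=[(272,37),(297,37),(272,62),(297,61.5),(272,85.5),(297,85),(272.5,108),(296.5,107.5)]
H=np.array([T(q,.048) for q in hs]); c=H.mean(0); print("block",c)
fr=(T((284,179),.072)+T((284,192),.072))/2; print("frame",fr,"dist",c[0]-fr[0], "frame edges",T((284,179),.072)[0],T((284,192),.072)[0])
print("tail rear",T((284,217),.036)[0]-fr[0])
```

```text
block [0.1054 0.0025 0.2043]
frame [0.007  0.0022 0.1803] dist 0.09834584663426146 frame edges 0.013079888163574869 0.001003619023053247
tail rear -0.04056853455026998
```

View pics/wac.png

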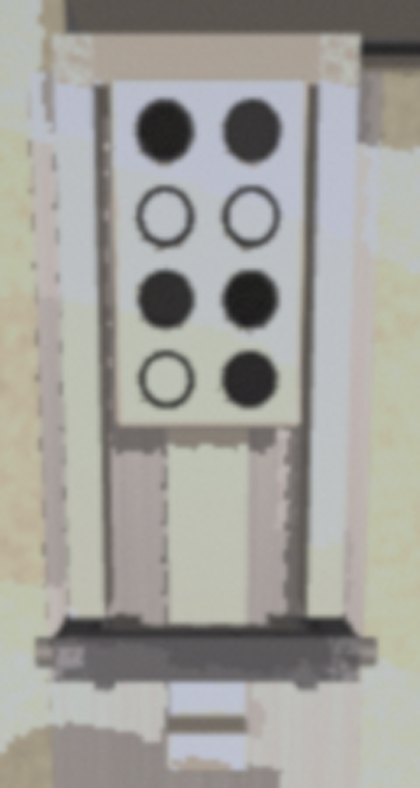

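The bay view shows the block at (284,72) up against the stop bar, with no visible gap. The frame-to-block distance reads 98 mm where 101 is expected, while the tail reads -40.6 where -41.5 is expected, so the two disagree. I take a second look straight down at the stop.

Call:
drive_tool --rows '[{"offset": [0.04, 0, 0], "turn": 0, "gripper": -1}, {"offset": [0.045, 0, 0], "turn": 0, "gripper": -1}, {"offset": [0, 0, 0], "turn": 0, "gripper": -1}, {"offset": [0, 0, 0], "turn": 0, "gripper": -1}]'

```text
time_s: 17.5
eef_pos: [0.616, 0.0824, 0.2523]
ee_rot: [[-0.172, 0.985, -0.0], [0.985, 0.172, -0.001], [-0.0, -0.0, -1.0]]
contact_force: [0.1, -0.4, 0.3]
opening: 0.0001
```

```bash
python3 st.py wb
python3 - <<'E'
from h import *
w,o=load("wb"); crop(w["image"],200,90,370,290,3.5,"pics/wbc.png")
E
```

```text
[0.616  0.0824 0.2523] [[-0.1716  0.9852 -0.0003]
 [ 0.9852  0.1716 -0.0005]
 [-0.0005 -0.0004 -1.    ]] 17.5 [ 0.1103 -0.4409  0.3139]
lane coords 0.07978142041041793 0.0011783596477188876 F -0.4533150346842762 -0.03206334170203215
```

View pics/wbc.png

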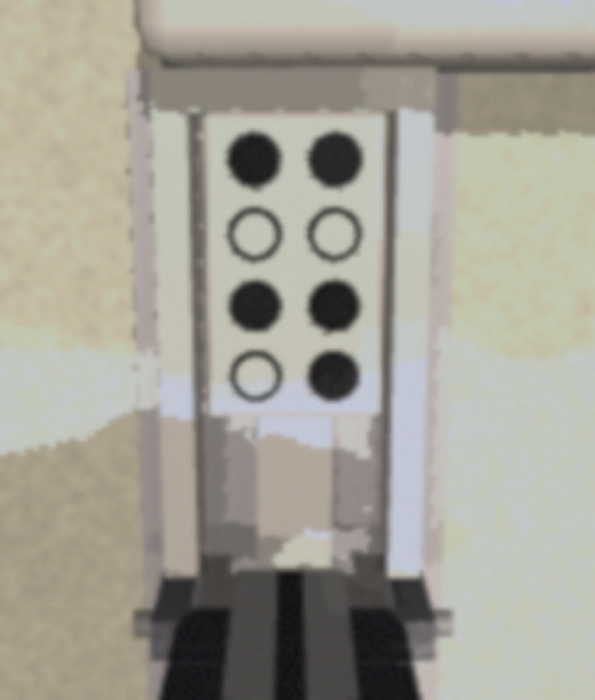

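View pics/wb.png

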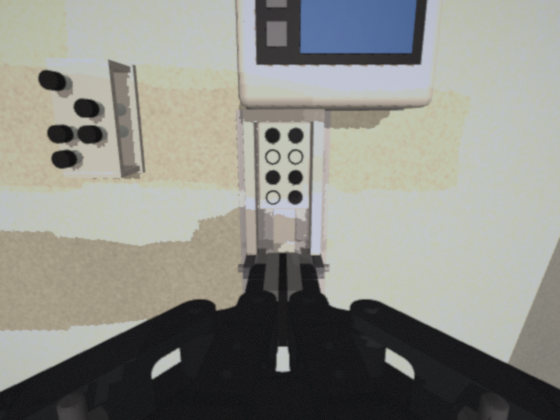

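Run:
```python
from h import *
a,_=load("swa"); b,_=load("side0")
i=np.hstack([b["image"][140:250,250:370],a["image"][140:250,250:370]]); crop(i,0,0,240,110,3.3,"pics/cmp.png")
d=cv2.absdiff(a["image"],b["image"]).max(2)
for n,(x0,y0,x1,y1) in dict(rack=(208,172,255,220),bottle=(185,120,215,170),cup=(374,272,418,316)).items(): print(n,d[y0:y1,x0:x1].mean(),np.percentile(d[y0:y1,x0:x1],99))
cv2.imwrite("pics/sfull.png",a["image"][:,:,::-1])
```

```text
rack 6.960549645390071 17.0
bottle 4.359333333333334 7.0
cup 3.8362603305785123 7.0
```

View pics/cmp.png

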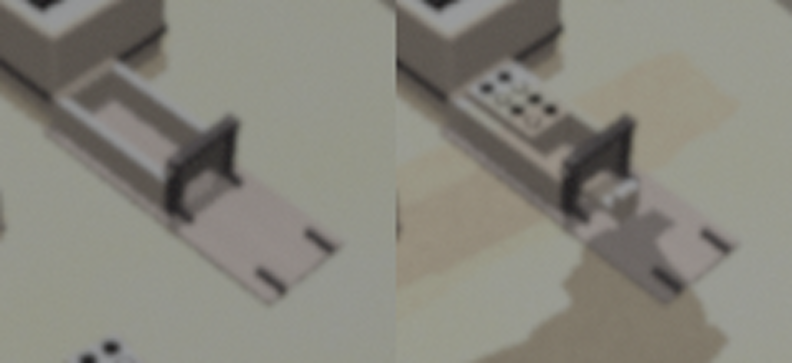

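View pics/sfull.png

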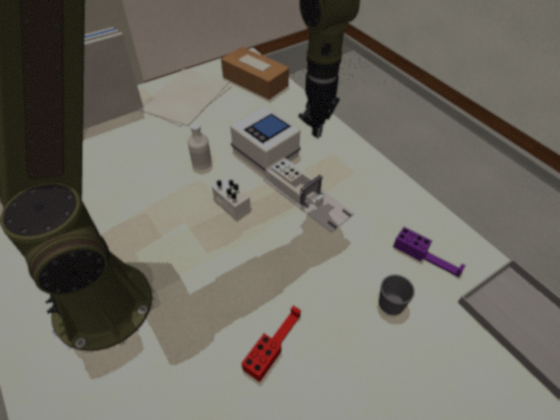

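The flap looks the same as in the shut start picture: a dark plate in the frame at (312,190), with the tail under it. The rack, bottle and cup have not moved, and the arm is clear of everything. Handing in.

```bash
python3 -c "
from station import robot
print(robot.close_job())"
```

```text
the job is handed in; nothing more can be done
None
```

The carrier is fully home against the end stop, the flap has fallen shut behind it, and the job was handed in at about 17.6 s of the 48 s. I gripped the white carrier across its width and set it upright in the lane, 1 mm off the middle and square, with its tail away from the flap. Then I pushed it by the tail with closed fingers and backed off.

**Last checks**
- **At the stop:** the fingers stopped moving while the push force rose to 16 N, and the wrist view from straight above shows no gap between block and stop.
- **Flap:** in the side view it looks the same as in the shut picture from the start. I judged this by eye and did not measure the angle.
- **Bystanders:** the rack, bottle and cup show no shift in the side view, and the robot touches nothing.

**Disagreements**
- The block's distance from the gate measured 98.3 mm instead of 101 mm.
- The tail end measured 40.6 mm before the gate instead of 41.5 mm, which points the other way.
- The fingers stopped 1.5 mm short of the calculated position.

I put these down to camera calibration, since the force and the view from above both say home.

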